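# Rebuild the swivel pivot of a television stand

## Task

Rebuild the swivel pivot of the television stand: take the parts from the tray and thread them onto its upright bolt in this order, first the long spacer tube, then the flat washer, then the flanged bushing with its flange down, each seated flat on what is below it. The short collar in the tray is a spare; leave it where it lies, do not disturb the can, the meter or the screwdriver, and let go of everything when done.

Things in the scene. Friction and masses are not known exactly. Their poses are not given: they have to be found in the camera images.
- stand: Fixed dark steel stand base: plate 200 (x) x 150 (y) x 12 mm, a steel bolt upright at its centre, and two upright cheek plates beside it at y = +-45 mm, 70 mm long in x, 6 mm thick, 84 mm clear between them, tops at z = 78 mm; along the stand's x the way to the bolt is open. Origin: centre of the plate's underside, below the bolt, z up.
- bolt_tip (a point): Centre of the bolt's top end, at z = 106 mm in the stand's frame. The bolt is plain, 22 mm in diameter, rises from the plate's top (z = 12 mm), and its last 12 mm taper to 10 mm diameter.
- tray: Fixed open black tray on the table, 290 (x) x 178 (y) x 26 mm high, walls and floor 4 mm thick, one divider each way (23 mm high): four pockets of 139 (x) x 83 (y) mm centred at x = +-71.5, y = +-43.5 mm. Origin: centre of its underside. One part rests on the floor of each pocket; which part in which varies.
- spacer: Long spacer: aluminium tube standing on end, outside diameter 44 mm, bore 26 mm, 60 mm tall, about 0.16 kg. Origin: centre of its underside, z up along its axis.
- washer: Flat thick steel washer lying flat, outside diameter 60 mm, bore 26 mm, 10 mm thick, about 0.17 kg. Origin: centre of its underside, z up along its axis.
- bushing: Flanged steel bushing, flange down: flange 60 mm diameter and 8 mm thick at the bottom, barrel 40 mm diameter above it, 36 mm tall overall, bore 26 mm, about 0.22 kg. Origin: centre of the flange's underside, z up along its axis.
- collar: Spare short collar, not to be used: aluminium tube, outside diameter 44 mm, bore 26 mm, only 30 mm tall. Origin: centre of its underside.
- can: Loose upright metal can, 52 mm diameter, 160 mm tall, standing between tray and stand. Origin: centre of its underside.
- meter: Loose multimeter lying flat, 75 (x) x 150 (y) x 42 mm high with its dial. Origin: centre of its underside.
- driver: Loose screwdriver about 180 mm long lying on the table along its own x axis, nearer the robot than the can; under 40 mm high. Origin: about its middle, on the table.

How it is judged:
On the way, in this order (a step that is already met when the one before it is completed fails the run):
1. the spacer is on the bolt, seated on the stand's plate, and let go (horizontal distance between spacer and bolt_tip below 0.005 m and z of spacer in the frame of stand between 0.008 and 0.016 m and angle between spacer's own z axis and vertical below 0.08 rad and contact force between the fingers and spacer below 0.2 N), for 0.2 s.
2. the washer is on the bolt, flat on the spacer, and let go (horizontal distance between each of spacer, washer and bolt_tip below 0.005 m and z of spacer in the frame of stand between 0.008 and 0.016 m and angle between each of spacer, washer's own z axis and vertical below 0.08 rad and z of washer in the frame of stand between 0.068 and 0.076 m and contact force between the fingers and washer below 0.2 N), for 0.2 s.
3. the bushing is on the bolt, flange down on the washer, and let go (horizontal distance between each of spacer, washer, bushing and bolt_tip below 0.005 m and z of spacer in the frame of stand between 0.008 and 0.016 m and angle between each of spacer, washer, bushing's own z axis and vertical below 0.08 rad and z of washer in the frame of stand between 0.068 and 0.076 m and z of bushing in the frame of stand between 0.078 and 0.086 m and contact force between the fingers and bushing below 0.2 N), for 0.2 s.
At the end, for the whole second after the job is handed in: Spacer, washer and bushing are threaded on the bolt in that order from the bottom, undersides 12, 72 and 82 mm above the stand's underside (each within 4 mm), within 5 mm of the bolt's axis, upright within 0.08 rad (bushing flange down), at rest and released (horizontal distance between each of spacer, washer, bushing and bolt_tip below 0.005 m and z of spacer in the frame of stand between 0.008 and 0.016 m and angle between each of spacer, washer, bushing's own z axis and vertical below 0.08 rad and z of washer in the frame of stand between 0.068 and 0.076 m and z of bushing in the frame of stand between 0.078 and 0.086 m and linear speed of each of spacer, washer, bushing below 0.02 m/s); the robot touches nothing.
It fails at once if the spare collar is moved by more than 25 mm (distance of collar from where it was at the start of the episode above 0.025 m).
It fails at once if the can is moved by more than 25 mm or tipped (distance of can from where it was at the start of the episode above 0.025 m or angle between can's own z axis and vertical above 0.35 rad).
It fails at once if the meter is moved by more than 25 mm (distance of meter from where it was at the start of the episode above 0.025 m).
It fails at once if the screwdriver is moved by more than 25 mm (distance of driver from where it was at the start of the episode above 0.025 m).
It also fails if it takes over 72 s, if anything falls off the work surface, if the arm or the gripper's body presses on something with over 40 N, if the wrist force passes 120 N, or if a joint passes its speed limit or range.

## Robot

A 6-joint arm with a two-finger parallel gripper is mounted at the origin on the work surface. World frame = base frame: x ahead of the robot, y to its left, z up, the work surface at z = 0. Lengths are in m, angles in rad, forces in N, time in s.
With the tool pointing down it reaches from about 0.275 to 0.75 m from the base axis. Payload 10.2 kg.
Tool frame: the origin (TCP) lies at the very end of the fingers, on their centre line; the grasp point (between the pads) lies 19 mm behind it; z points along the fingers, y is the line along which they close (so a half turn about z gives the same grasp; the last joint's range is limited). The gripper opens to 88 mm and grips with 3 to 60 N. Pads are 18 mm wide; open, the fingers measure 123 mm over their backs; the gripper's body (75 mm by 187 mm) begins 45 mm behind the grasp point.
Start: joints at [-1.472, 0.313, 1.498, -0, 1.331, -0.223], TCP at [0.166, -0.498, 0.239] pointing down, gripper open.
Joint ranges: [-2.94, 2.94], [-0.97, 2.17], [0.19, 2.56], [-1.23, 4.37], [0.02, 3.11], [-2.88, 2.88]. Speed limits (rad/s): [2.39, 2.39, 3.01, 3.14, 3.14, 3.14].

## Interface

Orientations are given as a unit quaternion [w, x, y, z].
In Python, from station import sense, get_image, sign_off gives the robot as it stands. The module is installed in compiled form; this text tells all that it offers.
- The arm moves only by the shell command python3 -m crank 'ROWS' [FORCE]. ROWS is JSON, a list that holds one entry, the list of rows, each a list of 5 numbers: the shift along the world's x, y, z in mm, then the turn about the world's z in rad, then the closure, from -1 (fully open) to 1 (shut). In form: [[[x, y, z, yaw, jaw], ...]]. A call has 1 to 12 rows; each row is the pose to reach, as a shift and turn from the pose commanded when the call began; what a row does not reach only later rows make up. A row lasts 1/10 s, in which the tool goes at most 50 mm and 8.59 degrees, less where a joint would pass 70% of its speed; a pose out of reach is approached as far as the arm can. A call with a gripper value outside its range is refused whole. The fingers move at their own pace and stop on an object; FORCE is the grip in N (left out, the last holds). Time passes only in rows, so rows that repeat a pose let the fingers close. It gives the time, the measured TCP pose, the force, the opening and the grip force at its end, in the units of the state.
- sense(): the state, without advancing time (a new reading comes with each control period).
- get_image(name): name is "scene" or "top"; returns a dict with "frame" (420x560x3 uint8, red, green, blue), "fx", "fy", "cx", "cy" (pixels), "pose" (4x4, takes a point from camera to world coordinates). Camera axes: x right, y down, z forward; pixel columns grow to the right and rows downward; lengths in m; the calibration is good to about 2 mm. A picture is of the moment at which its call begins. There is no depth.
- sign_off(): hands the job in; it is judged then, once.
The state is a dict: "clock": time; "joint_pos": joint angles; "qvel": joint speeds; "effort": joint torques, N m; "eef_pos": TCP position; "tcp_rot": TCP orientation; "force": force on the tool from outside, world axes, zero at the start; "torque": the same for the moment, N m; "opening": finger opening in m; "grip_force": force on a finger pad.
Only numpy, scipy, OpenCV 4.12 (cv2) and the standard library are available. Lean on these libraries where they do the work, as an engineer would, in place of code of your own. Each camera call takes 0.05 s, during which the arm holds its last target. There are 200 camera calls.

## Working session

There is one attempt and no reset: what is moved stays moved. The work goes in short steps, Python scripts to look and compute and a shell command to move; the robot and the scene stay as the last step left them, time stands still between calls to the robot, and variables do not carry over. Pictures are saved under pics/ and viewed, at most 10 in all, crops included, and the job is handed in when it is done.

```bash
mkdir -p pics; python3 - <<'E'
from station import sense,get_image
import cv2,numpy as np
np.set_printoptions(precision=4,suppress=True)
for n in("scene","top"):
    d=get_image(n);cv2.imwrite(f"pics/{n}0.png",d["frame"][:,:,::-1]);print(n,d["fx"],d["fy"],d["cx"],d["cy"]);print(np.array(d["pose"]))
s=sense();print(s)
E
```

```text
scene 477.6764943498937 477.6764943498937 271.11766191680226 202.4488629716344
[[ 0.8092  0.4883 -0.3268  0.9297]
 [ 0.5874 -0.6846  0.4316 -0.4611]
 [-0.0129 -0.5412 -0.8408  0.9809]
 [ 0.      0.      0.      1.    ]]
top 416.93581605550526 416.93581605550526 284.11654358635775 205.42907223904155
[[-0.0198 -0.9849  0.1719  0.4456]
 [-0.9997  0.0221  0.0117 -0.0066]
 [-0.0153 -0.1716 -0.985   0.9233]
 [ 0.      0.      0.      1.    ]]
{'clock': 0.1, 'joint_pos': array([-1.4724,  0.3134,  1.4983, -0.    ,  1.331 , -0.2234]), 'qvel': array([ 0.0014, -0.0011, -0.0024, -0.0013, -0.0002,  0.0001]), 'effort': array([  0.0026, -40.2807, -25.2643,   0.0696,   0.0342,  -0.0001]), 'eef_pos': array([ 0.166 , -0.4978,  0.2382]), 'tcp_rot': array([-0.0006,  0.9871,  0.1602,  0.    ]), 'force': array([ 0.1946, -0.1935,  0.6452]), 'torque': array([-0.0084,  0.016 ,  0.0016]), 'grip_force': 0.0, 'opening': 0.08838553768685291}
```

View pics/scene0.png

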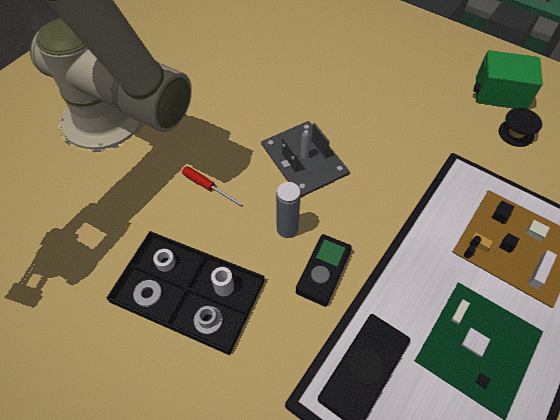

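View pics/top0.png

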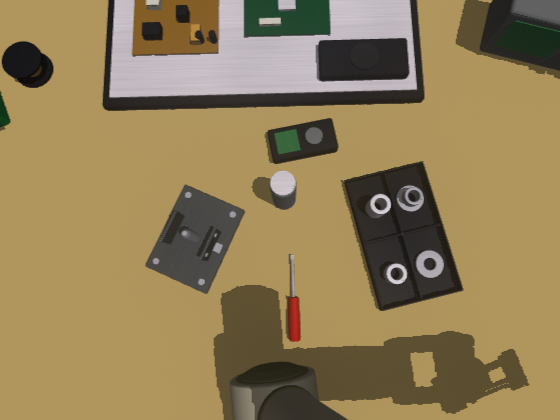

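The scene view shows the tray with the spacer at about (222,281), bushing (208,319), washer (147,293) and collar (163,260). In the top view they are at (378,205), (411,198), (430,264) and (397,273), and the bolt is near (190,236) with its base plate around (195,238). Next I'll enlarge the crops.

```bash
python3 - <<'E'
import cv2,numpy as np
t=cv2.imread("pics/top0.png");s=cv2.imread("pics/scene0.png")
def c(im,x,y,w,h,W,H):return cv2.resize(im[y:y+h,x:x+w],(W,H),interpolation=cv2.INTER_CUBIC)
# scale 4 parts: each 100x75 -> 400x300
m=np.vstack([np.hstack([c(t,355,180,80,60,400,300),c(s,175,260,80,60,400,300)]),np.hstack([c(t,155,200,80,60,400,300),c(s,265,115,80,60,400,300)])])
cv2.imwrite("pics/m1.png",m)
m=np.vstack([np.hstack([c(t,375,240,80,60,400,300),c(s,120,245,80,60,400,300)]),np.hstack([c(t,240,160,80,60,400,300),c(s,175,290,80,60,400,300)])])
cv2.imwrite("pics/m2.png",m)
E
```

```text
(no output)
```

View pics/m1.png

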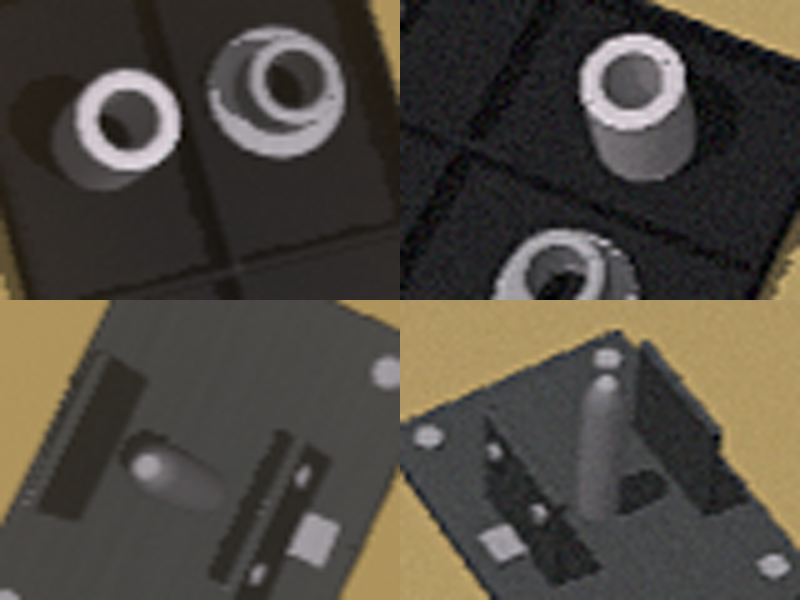

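View pics/m2.png

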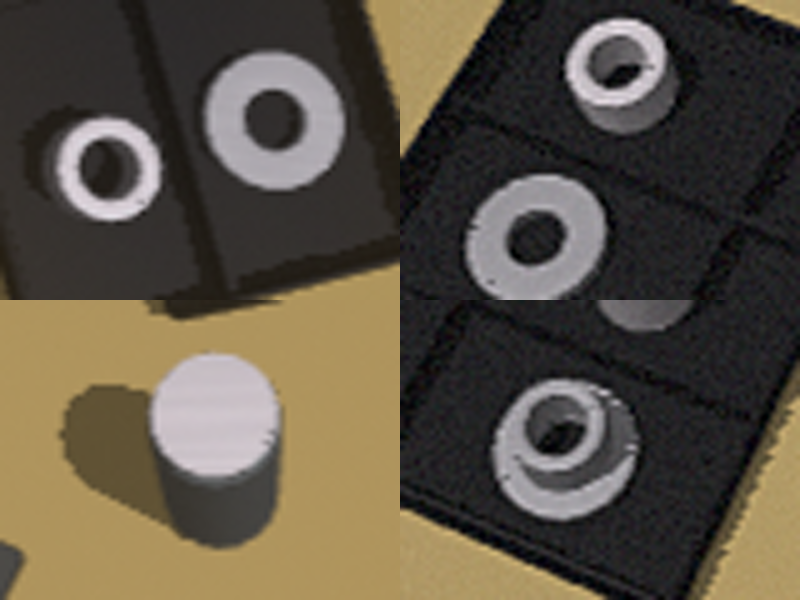

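```bash
cat > h.py <<'E'
import cv2,numpy as np
from station import get_image
np.set_printoptions(precision=4,suppress=True)
def ray(d,p):
    P=np.array(d["pose"]);v=P[:3,:3]@[(p[0]-d["cx"])/d["fx"],(p[1]-d["cy"])/d["fy"],1];return P[:3,3],v/np.linalg.norm(v)
def tri(d1,p1,d2,p2):
    (a,u),(b,v)=ray(d1,p1),ray(d2,p2);A=np.stack([u,-v],1);s=np.linalg.lstsq(A,b-a,rcond=None)[0]
    x,y=a+s[0]*u,b+s[1]*v;return (x+y)/2,np.linalg.norm(x-y)
def onz(d,p,z):
    a,u=ray(d,p);return a+u*(z-a[2])/u[2]
def proj(d,X):
    P=np.array(d["pose"]);c=P[:3,:3].T@(np.asarray(X)-P[:3,3]);return np.array([d["fx"]*c[0]/c[2]+d["cx"],d["fy"]*c[1]/c[2]+d["cy"]])
def blob(d,p,thr,r=22,K=6,inv=False):
    """ellipse (centre, axes) of bright blob nearest p"""
    x0,y0=int(p[0])-r,int(p[1])-r
    g=cv2.cvtColor(d["frame"],cv2.COLOR_RGB2GRAY)[y0:y0+2*r,x0:x0+2*r]
    g=cv2.resize(g,None,fx=K,fy=K,interpolation=cv2.INTER_CUBIC);m=((g<thr) if inv else (g>thr)).astype(np.uint8)
    cs,_=cv2.findContours(m,cv2.RETR_EXTERNAL,cv2.CHAIN_APPROX_NONE)
    q=((np.array(p)-[x0,y0])*K+K/2-.5)
    cs=[c for c in cs if cv2.contourArea(c)>15*K]
    c=max(cs,key=lambda c:cv2.pointPolygonTest(cv2.convexHull(c),(float(q[0]),float(q[1])),True))
    e=cv2.fitEllipse(cv2.convexHull(c).reshape(-1,1,2)) 
    f=lambda v:(np.array(v)+.5)/K-.5
    return f(e[0])+[x0,y0],np.array(e[1])/K,g[int(q[1]),int(q[0])]
E
python3 - <<'E'
from h import *
T,S=get_image("top"),get_image("scene")
for n,pt,ps,tt,ts in [("spacer",(380.5,204),(222,276),150,140),("collar",(397,273.5),(163,257.5),150,140),("washer",(430,264),(147,292.5),95,85),
  ("bushing",(411,198.5),(208,320),75,60),("can",(283,183),(288,190),130,130),("tip",(184.2,233),(306,131.7),125,135)]:
    r=6 if n=="tip" else 18
    a,b=blob(T,pt,tt,r),blob(S,ps,ts,r);X,e=tri(T,a[0],S,b[0]);print(n,a[0],a[1],b[0],b[1],X,"gap",round(e,4))
E
```

```text
spacer [380.2199 203.6638] [19.5818 20.5454] [220.9592 275.9596] [18.8257 21.0451] [ 0.5949 -0.1975  0.0623] gap 0.0005
collar [396.379  273.3742] [19.816 20.628] [162.7179 257.1264] [16.881  20.1046] [ 0.4508 -0.2291  0.0324] gap 0.0004
washer [429.4821 263.6813] [27.1015 28.6679] [146.6681 292.4955] [25.2909 29.1327] [ 0.4701 -0.3067  0.0115] gap 0.0003
bushing [409.9195 197.9559] [26.4886 27.7889] [207.4722 319.3212] [28.1419 30.0561] [ 0.6152 -0.2753  0.0107] gap 0.0005
can [287.7856 178.5589] [37.6242 54.0055] [270.1737 189.2506] [36.2931 58.0801] [ 0.6118 -0.0177  0.1908] gap 0.032
tip [184.1363 232.9263] [4.6782 5.1991] [305.562  131.4068] [3.1025 3.6802] [0.5375 0.2017 0.105 ] gap 0.0005
```

```bash
python3 - <<'E'
from h import *
T,S=get_image("top"),get_image("scene")
hsv=cv2.cvtColor(T["frame"],cv2.COLOR_RGB2HSV)
for n,c,z in[("stand",[(188,186),(244,216),(207,292),(147,263)],.012),("tray",[(345,180),(424,163),(462,291),(381,308)],.026)]:
    m=np.zeros(T["frame"].shape[:2],np.uint8);cv2.fillConvexPoly(m,np.array(c),1);m=cv2.dilate(m,np.ones((15,15)))
    m=((hsv[...,1]<90)&(m>0)).astype(np.uint8)
    k=max(cv2.findContours(m,0,1)[0],key=cv2.contourArea);h=cv2.convexHull(k)[:,0]
    w=np.array([onz(T,p,z)[:2] for p in h],np.float32)
    print(n,cv2.minAreaRect(w*1000))
print("can top",onz(T,(283,182.7),.16),onz(S,(288,190),.16))
print("can tri",tri(T,(283,182.7),S,(288.5,190)))
for q in[(291,255),(294,340),(294,300)]:print("driver",onz(T,q,.015))
for q in[(268,137),(333,120),(338,148),(275,162)]:print("meter",onz(T,q,.04))
E
```

```text
stand ((537.4600219726562, 201.62265014648438), (149.2900390625, 198.3502960205078), 65.19285583496094)
tray ((535.214111328125, -248.79481506347656), (288.0149841308594, 177.11923217773438), 12.7501802444458)
can top [0.6221 0.0037 0.16  ] [0.6212 0.0056 0.16  ]
can tri (array([0.6223, 0.0043, 0.162 ]), np.float64(0.0017526421010206567))
driver [ 0.4948 -0.0086  0.015 ]
driver [ 0.3178 -0.0108  0.015 ]
driver [ 0.3995 -0.0128  0.015 ]
meter [0.7544 0.0365 0.04  ]
meter [ 0.7903 -0.1087  0.04  ]
meter [ 0.7252 -0.1171  0.04  ]
meter [0.6967 0.022  0.04  ]
```

The measured heights and sizes all agree with the text: spacer top 62 mm, washer 11.5 mm, flange 11 mm, tip 105 mm, stand 149×198 mm and tray 288×177 mm. The tray's x axis lies at 12.75° and the stand's at −24.8°. The tool's closing line is at −71.6°. I'll move above the spacer first.

```bash
python3 -m crank '[[[43,30,0,0.147,-1],[86,60,0,0.294,-1],[129,90,0,0.441,-1],[172,120,0,0.588,-1],[215,150,0,0.735,-1],[258,180,0,0.882,-1],[301,210,0,1.03,-1],[343,240,-30,1.177,-1],[386,270,-60,1.324,-1],[429,300,-100,1.471,-1],[429,300,-108,1.471,-1],[429,300,-108,1.471,-1]]]' 40
```

```text
clock: 1.5
eef_pos: [0.5957, -0.1945, 0.1259]
tcp_rot: [-0.003, 0.623, 0.782, -0.0]
force: [0.3, 0.2, -0.0]
opening: 0.0881
grip_force: 0.0
```

```bash
python3 -m crank '[[[0,0,-10,0,-1],[0,0,-20,0,-1],[0,0,-30,0,-1],[0,0,-30,0,-1],[0,0,-30,0,-1]]]'
```

```text
clock: 2.0
eef_pos: [0.5948, -0.1987, 0.1012]
tcp_rot: [0.0, 0.625, 0.781, 0.0]
force: [0.1, 0.4, -0.8]
opening: 0.088
grip_force: 0.0
```

```bash
python3 -m crank '[[[0,0.5,-15,0,-1],[0,0.5,-30,0,-1],[0,0.5,-45,0,-1],[0,0.5,-55,0,-1],[0,0.5,-58,0,-1],[0,0.5,-58,0,0.3],[0,0.5,-58,0,0.3],[0,0.5,-58,0,0.3],[0,0.5,-58,0,0.3],[0,0.5,-58,0,0.3],[0,0.5,-58,0,0.3],[0,0.5,-58,0,0.3]]]' 40
```

```text
clock: 3.2
eef_pos: [0.5951, -0.1976, 0.0429]
tcp_rot: [0.0, 0.624, 0.781, -0.0]
force: [-1.0, -0.0, 1.6]
opening: 0.0423
grip_force: 40.0
```

```bash
python3 -m crank '[[[0,0,5,0,0.3],[0,0,15,0,0.3],[0,0,35,0,0.3],[0,0,65,0,0.3],[0,0,95,0,0.3],[0,0,125,0,0.3],[0,0,155,0,0.3],[0,0,180,0,0.3],[0,0,195,0,0.3],[0,0,200,0,0.3],[0,0,200,0,0.3]]]'
```

```text
clock: 4.3
eef_pos: [0.595, -0.1976, 0.2432]
tcp_rot: [0.0, 0.624, 0.781, 0.0]
force: [-0.1, -0.7, -1.7]
opening: 0.0423
grip_force: 40.0
```

```bash
python3 -m crank '[[[-2,15,0,-0.03,0.3],[-8,50,0,-0.1,0.3],[-14,90,0,-0.16,0.3],[-20,130,0,-0.22,0.3],[-26,175,0,-0.29,0.3],[-32,220,0,-0.36,0.3],[-38,265,0,-0.43,0.3],[-45,310,0,-0.5,0.3],[-51,350,0,-0.57,0.3],[-55,380,0,-0.63,0.3],[-57,395,0,-0.655,0.3],[-57.5,399,0,-0.655,0.3]]]'
```

```text
clock: 5.5
eef_pos: [0.5367, 0.2029, 0.2416]
tcp_rot: [-0.0, 0.842, 0.54, -0.001]
force: [-0.2, -0.8, -2.3]
opening: 0.0425
grip_force: 40.0
```

```bash
python3 -m crank '[[[0,0,-20,0,0.3],[0,0,-40,0,0.3],[0,0,-60,0,0.3],[0,0,-75,0,0.3],[0,0,-80,0,0.3],[0,0,-80,0,0.3],[0,0,-80,0,0.3]]]'; python3 - <<'E'
from h import *
from station import sense
T,S=get_image("top"),get_image("scene")
print(sense()["eef_pos"])
k=lambda d,x,y:cv2.resize(cv2.cvtColor(d["frame"],cv2.COLOR_RGB2BGR)[y:y+100,x:x+100],(400,400),interpolation=cv2.INTER_CUBIC)
cv2.imwrite("pics/a1.png",np.hstack([k(T,140,180),k(S,255,80)]))
E
```

```text
clock: 6.2
eef_pos: [0.5379, 0.2011, 0.1634]
tcp_rot: [0.0, 0.843, 0.539, 0.0]
force: [0.3, 0.8, -1.5]
opening: 0.0424
grip_force: 40.0
[0.5379 0.2013 0.1636]
```

View pics/a1.png

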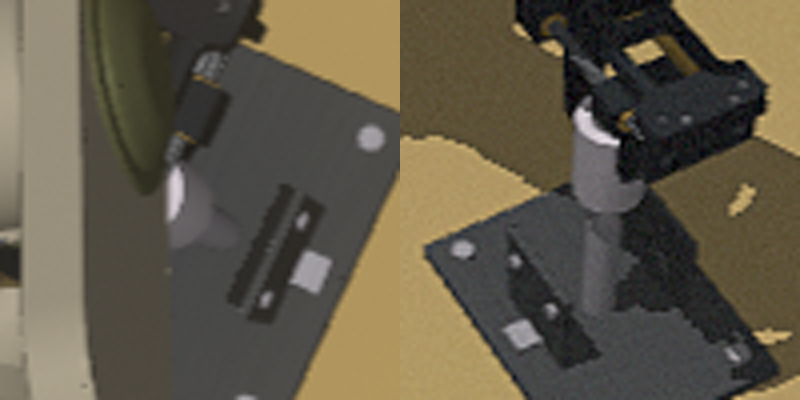

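The spacer hangs upright over the bolt (spacer at about (605,180), bolt at about (600,270) in the right half). I'll lower it and watch the force.

```bash
python3 -m crank '[[[0,0,-10,0,0.3],[0,0,-20,0,0.3],[0,0,-30,0,0.3],[0,0,-40,0,0.3],[0,0,-40,0,0.3]]]'
```

```text
clock: 6.8
eef_pos: [0.5367, 0.2013, 0.1208]
tcp_rot: [-0.001, 0.842, 0.539, -0.001]
force: [-0.2, -0.1, -1.9]
opening: 0.0422
grip_force: 40.0
```

```bash
python3 -m crank '[[[0,0,-12,0,0.3],[0,0,-24,0,0.3],[0,0,-36,0,0.3],[0,0,-48,0,0.3],[0,0,-58,0,0.3],[0,0,-66,0,0.3],[0,0,-70,0,0.3],[0,0,-70,0,0.3],[0,0,-70,0,0.3]]]'
```

```text
clock: 7.7
eef_pos: [0.5378, 0.2015, 0.0531]
tcp_rot: [0.0, 0.842, 0.539, 0.0]
force: [-0.9, -0.2, -2.3]
opening: 0.0425
grip_force: 40.0
```

```bash
python3 -m crank '[[[0,0,-1,0,0.3],[0,0,-1.5,0,0.3],[0,0,-1.5,0,-0.3],[0,0,-1.5,0,-0.8],[0,0,-1.5,0,-0.8],[0,0,-1.5,0,-0.8],[0,0,-1.5,0,-0.8],[0,0,10,0,-0.8],[0,0,30,0,-0.8],[0,0,60,0,-0.8],[0,0,100,0,-0.8],[0,0,140,0,-0.8]]]'
```

```text
clock: 8.9
eef_pos: [0.5372, 0.2014, 0.195]
tcp_rot: [0.0, 0.842, 0.539, 0.0]
force: [0.8, 0.1, -0.2]
opening: 0.0794
grip_force: 0.0
```

```bash
python3 -m crank '[[[-6,-46,0,0.06,-0.73],[-12,-93,0,0.12,-0.73],[-18,-139,0,0.18,-0.73],[-24,-185,0,0.24,-0.73],[-31,-231,0,0.3,-0.73],[-37,-278,0,0.36,-0.73],[-43,-324,0,0.42,-0.73],[-49,-370,0,0.48,-0.73],[-55,-416,0,0.54,-0.73],[-61,-463,-30,0.6,-0.73],[-67.4,-500,-60,0.655,-0.73],[-67.4,-508.4,-90,0.655,-0.73]]]' 40; python3 -m crank '[[[0,0,-20,0,-0.73],[0,0,-42,0,-0.73],[0,0,-42,0,-0.73],[0,0,-42,0,-0.73]]]'; python3 - <<'E'
from h import *
from station import sense
T,S=get_image("top"),get_image("scene")
print(sense()["eef_pos"],sense()["tcp_rot"])
k=lambda d,x,y:cv2.resize(cv2.cvtColor(d["frame"],cv2.COLOR_RGB2BGR)[y:y+100,x:x+100],(400,400),interpolation=cv2.INTER_CUBIC)
cv2.imwrite("pics/a2.png",np.hstack([k(T,140,180),k(S,255,80)]))
E
```

```text
clock: 10.1
eef_pos: [0.4694, -0.3106, 0.1028]
tcp_rot: [0.001, 0.625, 0.781, -0.0]
force: [0.0, 0.7, -0.0]
opening: 0.0767
grip_force: 0.0
clock: 10.5
eef_pos: [0.4705, -0.3071, 0.0618]
tcp_rot: [0.0, 0.624, 0.781, -0.0]
force: [0.6, 0.0, 0.2]
opening: 0.076
grip_force: 0.0
[ 0.4707 -0.3074  0.0624] [ 0.0012  0.6243  0.7812 -0.0002]
```

View pics/a2.png

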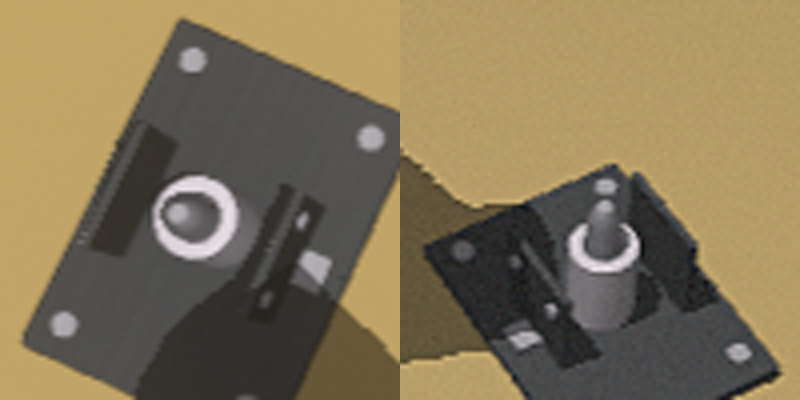

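The spacer is seated on the plate around the bolt: its rim is at (195,215) in the left half and (603,245) in the right half. Now I'll go down on the washer.

```bash
python3 -m crank '[[[0,0,-15,0,-0.73],[0,0,-30,0,-0.73],[0,0,-42,0,-0.73],[0,0,-50,0,-0.73],[0,0,-54,0,-0.73],[0,0,-54,0,-0.73],[0,0,-54,0,-0.73]]]'
```

```text
clock: 11.3
eef_pos: [0.4704, -0.3072, 0.0072]
tcp_rot: [0.0, 0.624, 0.781, -0.0]
force: [0.5, 0.2, 0.5]
opening: 0.0763
grip_force: 0.0
```

```bash
python3 -m crank '[[[0,0,-0.5,0,-0.2],[0,0,-0.5,0,-0.2],[0,0,-0.5,0,-0.2],[0,0,-0.5,0,-0.2],[0,0,-0.5,0,-0.2],[0,0,4,0,-0.2],[0,0,14,0,-0.2],[0,0,40,0,-0.2],[0,0,80,0,-0.2],[0,0,90,0,-0.2]]]' 40
```

```text
clock: 12.3
eef_pos: [0.4714, -0.3081, 0.101]
tcp_rot: [0.003, 0.624, 0.781, -0.0]
force: [0.9, 0.1, -1.9]
opening: 0.0586
grip_force: 40.0
```

```bash
python3 -m crank '[[[0,0,25,0,-0.2],[3,15,60,-0.03,-0.2],[9,55,95,-0.09,-0.2],[15,95,120,-0.15,-0.2],[21,140,120,-0.21,-0.2],[27,187,120,-0.27,-0.2],[33,234,120,-0.33,-0.2],[39,281,120,-0.39,-0.2],[45,328,120,-0.45,-0.2],[51,375,120,-0.51,-0.2],[57,422,120,-0.57,-0.2],[62,460,120,-0.62,-0.2]]]'; python3 -m crank '[[[4,30,0,-0.035,-0.2],[5.4,46,0,-0.035,-0.2],[5.4,48.4,-20,-0.035,-0.2],[5.4,48.4,-50,-0.035,-0.2],[5.4,48.4,-80,-0.035,-0.2],[5.4,48.4,-95,-0.035,-0.2],[5.4,48.4,-95,-0.035,-0.2],[5.4,48.4,-95,-0.035,-0.2]]]'; python3 - <<'E'
from h import *
from station import sense
S=get_image("scene")
print(sense()["eef_pos"],sense()["tcp_rot"])
k=lambda d,x,y:cv2.resize(cv2.cvtColor(d["frame"],cv2.COLOR_RGB2BGR)[y:y+100,x:x+100],(500,500),interpolation=cv2.INTER_CUBIC)
cv2.imwrite("pics/a3.png",k(S,255,80))
E
```

```text
clock: 13.5
eef_pos: [0.5317, 0.1556, 0.2162]
tcp_rot: [-0.0, 0.833, 0.553, -0.0]
force: [-0.4, -0.3, -2.4]
opening: 0.0589
grip_force: 40.0
clock: 14.3
eef_pos: [0.5378, 0.201, 0.1222]
tcp_rot: [0.0, 0.842, 0.539, 0.0]
force: [-0.1, 0.8, -1.7]
opening: 0.0584
grip_force: 40.0
[0.5381 0.2012 0.1228] [0.0003 0.8425 0.5387 0.0007]
```

View pics/a3.png

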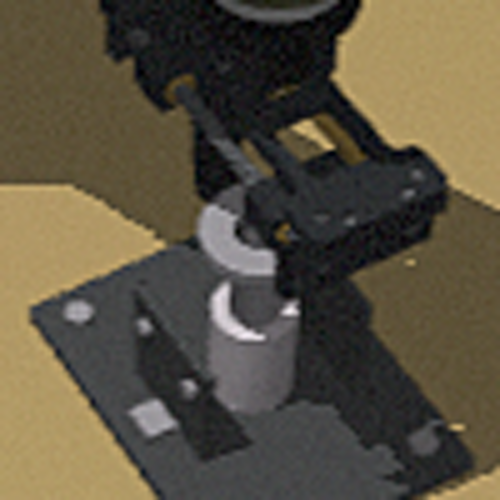

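The washer hangs level over the bolt (washer at (240,235), spacer rim at (250,300)). I'll lower it in stages.

```bash
python3 -m crank '[[[0,0,-8,0,-0.2],[0,0,-16,0,-0.2],[0,0,-24,0,-0.2],[0,0,-30,0,-0.2],[0,0,-36,0,-0.2],[0,0,-42,0,-0.2],[0,0,-44,0,-0.2],[0,0,-44,0,-0.2]]]'
```

```text
clock: 15.15
eef_pos: [0.5375, 0.2014, 0.0774]
tcp_rot: [-0.0, 0.842, 0.539, -0.0]
force: [-0.4, -0.7, -1.2]
opening: 0.0588
grip_force: 40.0
```

```bash
python3 -m crank '[[[0,0,-1,0,-0.2],[0,0,-2,0,-0.2],[0,0,-2,0,-0.5],[0,0,-2,0,-0.8],[0,0,-2,0,-0.8],[0,0,-2,0,-0.8],[0,0,-2,0,-0.8],[0,0,10,0,-0.8],[0,0,30,0,-0.8],[0,0,60,0,-0.8],[0,0,90,0,-0.8],[0,0,115,0,-0.8]]]'
```

```text
clock: 16.35
eef_pos: [0.5377, 0.2015, 0.1954]
tcp_rot: [0.0, 0.842, 0.539, 0.001]
force: [0.4, -0.2, -0.9]
opening: 0.0792
grip_force: 0.0
```

```bash
python3 -m crank '[[[7,-43,0,0.06,-0.5],[14,-87,0,0.12,-0.5],[21,-130,0,0.18,-0.5],[28,-174,0,0.24,-0.5],[35,-217,0,0.3,-0.5],[42,-260,0,0.36,-0.5],[50,-304,0,0.42,-0.5],[57,-347,0,0.48,-0.5],[64,-390,0,0.54,-0.5],[71,-434,0,0.6,-0.5],[77.7,-470,-40,0.655,-0.5],[77.7,-477,-80,0.655,-0.5]]]' 40; python3 -m crank '[[[0,0,-30,0,-0.5],[0,0,-52,0,-0.5],[0,0,-52,0,-0.5],[0,0,-52,0,-0.5]]]'; python3 - <<'E'
from h import *
from station import sense
T,S=get_image("top"),get_image("scene")
print(sense()["eef_pos"],sense()["tcp_rot"])
k=lambda d,x,y:cv2.resize(cv2.cvtColor(d["frame"],cv2.COLOR_RGB2BGR)[y:y+100,x:x+100],(400,400),interpolation=cv2.INTER_CUBIC)
cv2.imwrite("pics/a4.png",np.vstack([np.hstack([k(T,140,180),k(S,255,80)])[60:340],np.hstack([k(T,360,150),k(S,160,255)])[60:340]]))
E
```

```text
clock: 17.55
eef_pos: [0.6158, -0.2796, 0.1138]
tcp_rot: [0.003, 0.625, 0.781, -0.0]
force: [-0.5, 0.3, -0.6]
opening: 0.0659
grip_force: 0.0
clock: 17.95
eef_pos: [0.6157, -0.2758, 0.0622]
tcp_rot: [0.001, 0.624, 0.781, 0.0]
force: [0.0, 0.3, 0.5]
opening: 0.0658
grip_force: 0.0
[ 0.616 -0.276  0.063] [0.0016 0.6244 0.7811 0.0001]
```

View pics/a4.png

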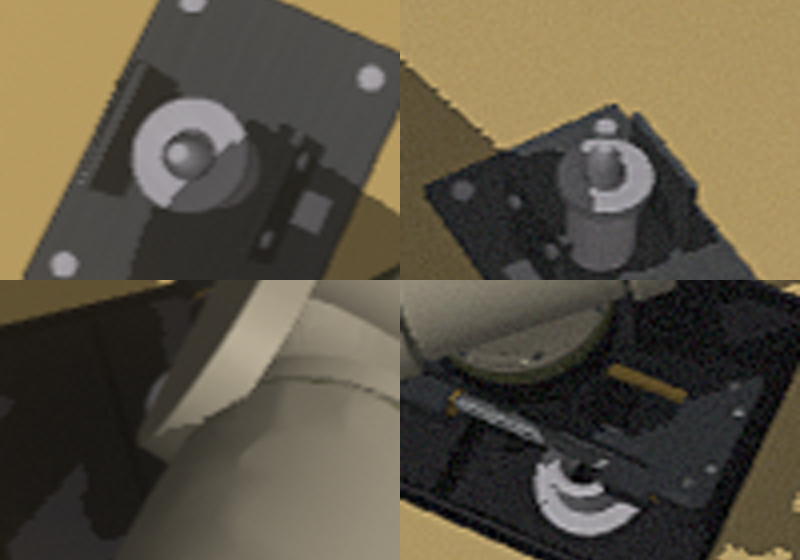

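The washer lies flat on the spacer ((190,155) left, (607,175) right), and the gripper is over the bushing. Going down.

```bash
python3 -m crank '[[[0,0,-12,0,-0.5],[0,0,-24,0,-0.5],[0,0,-34,0,-0.5],[0,0,-41,0,-0.5],[0,0,-44,0,-0.5],[0,0,-44,0,-0.5],[0,0,-44,0,-0.5]]]'; python3 -m crank '[[[0,0,0,0,0.3],[0,0,0,0,0.3],[0,0,0,0,0.3],[0,0,0,0,0.3],[0,0,0,0,0.3],[0,0,4,0,0.3],[0,0,14,0,0.3],[0,0,40,0,0.3],[0,0,80,0,0.3],[0,0,90,0,0.3]]]' 40
```

```text
clock: 18.75
eef_pos: [0.6154, -0.2757, 0.017]
tcp_rot: [0.0, 0.624, 0.781, 0.0]
force: [0.1, 0.2, -0.2]
opening: 0.0661
grip_force: 0.0
clock: 19.75
eef_pos: [0.6167, -0.2765, 0.1119]
tcp_rot: [0.004, 0.624, 0.781, 0.0]
force: [0.7, -0.1, -2.2]
opening: 0.0391
grip_force: 40.0
```

```bash
python3 -m crank '[[[0,0,25,0,0.3],[-3,15,60,-0.03,0.3],[-9,55,95,-0.09,0.3],[-15,95,115,-0.15,0.3],[-21,135,115,-0.21,0.3],[-28,178,115,-0.27,0.3],[-35,221,115,-0.33,0.3],[-42,264,115,-0.39,0.3],[-49,307,115,-0.45,0.3],[-56,350,115,-0.51,0.3],[-63,393,115,-0.57,0.3],[-70,430,115,-0.62,0.3]]]'; python3 -m crank '[[[-6,30,0,-0.035,0.3],[-7.7,45,0,-0.035,0.3],[-7.7,47,-20,-0.035,0.3],[-7.7,47,-50,-0.035,0.3],[-7.7,47,-75,-0.035,0.3],[-7.7,47,-90,-0.035,0.3],[-7.7,47,-90,-0.035,0.3],[-7.7,47,-90,-0.035,0.3]]]'; python3 - <<'E'
from h import *
from station import sense
S=get_image("scene")
print(sense()["eef_pos"],sense()["tcp_rot"])
k=lambda d,x,y:cv2.resize(cv2.cvtColor(d["frame"],cv2.COLOR_RGB2BGR)[y:y+100,x:x+100],(500,500),interpolation=cv2.INTER_CUBIC)
cv2.imwrite("pics/a5.png",k(S,255,80))
E
```

```text
clock: 20.95
eef_pos: [0.5444, 0.1565, 0.2213]
tcp_rot: [-0.0, 0.833, 0.553, -0.0]
force: [1.5, 0.8, -2.8]
opening: 0.039
grip_force: 40.0
clock: 21.75
eef_pos: [0.538, 0.201, 0.1321]
tcp_rot: [0.0, 0.843, 0.539, 0.0]
force: [0.6, -0.2, -1.3]
opening: 0.039
grip_force: 40.0
[0.5382 0.2012 0.1326] [0.0003 0.8425 0.5387 0.0007]
```

View pics/a5.png

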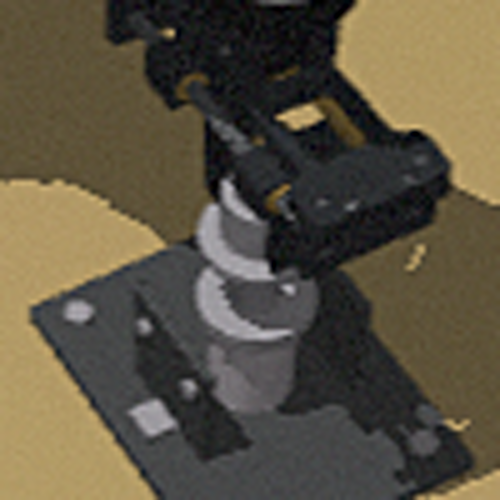

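The bushing is level, flange down, above the washer (flange at (235,245), washer at (255,300)). Lowering it.

```bash
python3 -m crank '[[[0,0,-6,0,0.3],[0,0,-12,0,0.3],[0,0,-18,0,0.3],[0,0,-24,0,0.3],[0,0,-30,0,0.3],[0,0,-34,0,0.3],[0,0,-34,0,0.3],[0,0,-34,0,0.3]]]'
```

```text
clock: 22.6
eef_pos: [0.5376, 0.2015, 0.0978]
tcp_rot: [0.0, 0.842, 0.539, 0.0]
force: [0.4, -0.5, -1.9]
opening: 0.0393
grip_force: 40.0
```

```bash
python3 -m crank '[[[0,0,-1.5,0,0.3],[0,0,-2.5,0,0.3],[0,0,-2.5,0,0.3],[0,0,-2.5,0,0],[0,0,-2.5,0,-0.6],[0,0,-2.5,0,-0.6],[0,0,-2.5,0,-0.6],[0,0,10,0,-0.6],[0,0,30,0,-0.6],[0,0,60,0,-0.6],[0,0,90,0,-0.6],[0,0,110,0,-0.6]]]'; python3 -m crank '[[[0,-45,0,0,-0.6],[0,-90,0,0,-0.6],[0,-135,0,0,-0.6],[0,-180,0,0,-0.6],[0,-225,0,0,-0.6],[0,-260,0,0,-0.6],[0,-260,0,0,-0.6],[0,-260,0,0,-0.6],[0,-260,0,0,-0.6]]]'; python3 - <<'E'
from h import *
T,S=get_image("top"),get_image("scene")
k=lambda d,x,y:cv2.resize(cv2.cvtColor(d["frame"],cv2.COLOR_RGB2BGR)[y:y+100,x:x+100],(400,400),interpolation=cv2.INTER_CUBIC)
cv2.imwrite("pics/a6.png",np.hstack([k(T,140,180),k(S,255,80)]))
E
```

```text
clock: 23.8
eef_pos: [0.538, 0.2015, 0.2111]
tcp_rot: [0.001, 0.842, 0.539, 0.002]
force: [0.4, 0.5, -1.1]
opening: 0.0706
grip_force: 0.0
clock: 24.7
eef_pos: [0.5376, -0.0575, 0.2082]
tcp_rot: [0.0, 0.842, 0.539, 0.0]
force: [0.9, -0.1, 0.5]
opening: 0.0706
grip_force: 0.0
```

View pics/a6.png

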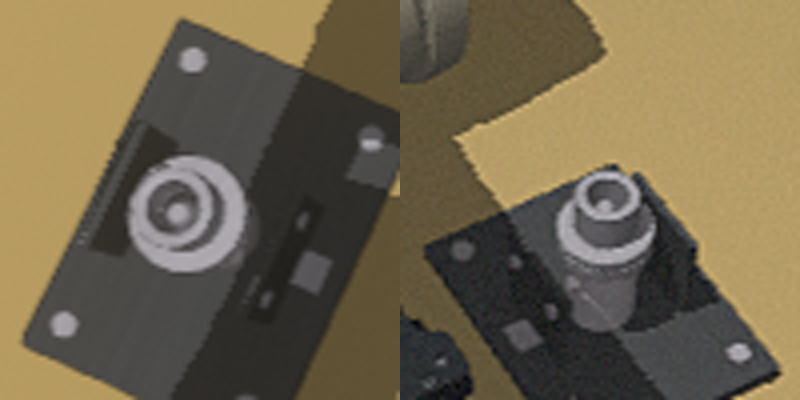

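The bushing sits flange down on the washer (barrel rim at (177,210) left, (607,195) right). I'll check its height from the two views and sign off if it agrees.

```bash
python3 - <<'E'
from h import *
from station import sign_off
X,e=tri(get_image("top"),(184.2,232.5),get_image("scene"),(306.7,128.7));print("barrel top",X,e)
if abs(X[2]-.117)<.006 and np.hypot(X[0]-.5375,X[1]-.2017)<.006:print(sign_off())
E
```

```text
barrel top [0.5385 0.2005 0.1154] 0.0036354111500928096
the job is handed in; nothing more can be done
None
```

The spacer, washer and bushing (flange down) are threaded on the bolt in order, each looks seated in the images, and the gripper is open and clear. I handed the job in at about 25 s without rechecking the collar, can, meter and screwdriver afterwards; no verdict came back.

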